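Click a gas-filter cartridge into its sleeve coupling

ROBOT

A 7-joint arm with a two-finger parallel gripper is mounted at the origin on the work surface. World frame = base frame: x ahead of the robot, y to its left, z up, the work surface at z = 0. Lengths are in m, angles in degrees, forces in N, time in s.
With the tool pointing down it reaches from about 0.4 to 0.9 m from the base axis. Payload 5.5 kg.
Tool frame: the origin (TCP) lies at the very end of the fingers, on their centre line; the grasp point (between the pads) lies 19 mm behind it (ctrl.grip_depth is the distance from the TCP to the grasp point, in m); z points along the fingers, y is the line along which they close (so a half turn about z gives the same grasp; the last joint's range is limited). The gripper opens to 85 mm and grips with 20 to 120 N. Pads are 22 mm wide; open, the fingers measure 114 mm over their backs; the gripper's body (76 mm by 85 mm) begins 54 mm behind the grasp point. The pads swing forward as they close: fully open they stand 13 mm farther back than shut.
Start: joints at [85.382, 28.699, -24.465, 88.831, 12.651, 65.22, -12.049], TCP at [0.219, -0.612, 0.231] pointing down, gripper open.
Joint ranges: [-164.97, 164.97], [-17.58, 116.51], [-87.97, 89.64], [11.32, 138.91], [-80.73, 260.73], [10.89, 115.49], [-147.41, 147.41]. Speed limits (degrees/s): [147.25, 147.25, 180, 180, 180, 180, 180].

INTERFACE

Orientations are given as [roll, pitch, yaw] about the fixed x, y, z axes, in that order (R = Rz(yaw) Ry(pitch) Rx(roll)).
In Python, from station import ctrl, effector, vision, spotter gives the robot as it stands. Calls block until the motion is done:
- ctrl.reach(position, orientation): joint-space move of the TCP to a pose.
- ctrl.move_straight(position, velocity=0.15, ori=None): straight line of the TCP; ori=None keeps the orientation; velocity is the mean speed in m/s.
- ctrl.goto_joints(angles): joint-space move.
- effector.open_jaws() and effector.gripper_close(force=None): open the fingers fully, or close them until they stop; force is the grip in N (None keeps the last).
- ctrl.wait(seconds).
- ctrl.ik(position, orientation): joint angles nearest the present ones, or None.
- ctrl.read_state(): the state.
- vision.capture(name): name is "scene" or "side" or "wrist"; returns a dict with "color" (400x640x3 uint8, red, green, blue), "range_z" (400x640 float32, m along the optical axis (not along the pixel's ray), 0 where there is no reading), "fx", "fy", "cx", "cy" (pixels), "position" and "rotation" of the camera in the world; the wrist camera has in their place "tool_from_camera" (4x4, takes a point from camera to tool coordinates, whose origin is the TCP and whose axes are the flange's). Camera axes: x right, y down, z forward; pixel columns grow to the right and rows downward; lengths in m; the calibration is good to about 2 mm. A picture is of the moment at which its call begins: read the wrist's pose just before it.
A pose or a line that the arm cannot do raises ctrl.Unreachable and nothing moves.
- ctrl.hand_in(): hands the job in, once; it reports no verdict.
Trained networks look in the newest picture that a camera, given by its name, has taken for a name from the list of things; names that differ only in an ending like _2 or _b are one class to them, and where a whole thing is asked for, a point or a joint stands for the part that bears it (a point fixed in the world has none). Each returns a list of dicts, best first, with "p" (0 to 1); they miss things now and then, are a little off and sometimes report something else, mostly with a low value. They report only what shows in the picture. A call takes as long as a camera call.
- spotter.find_in(camera, target): "xy" ([column, row] in pixels, amid what is visible of it).
The state is a dict: "time": time; "joint_positions": joint angles; "dq": joint speeds; "effort": joint torques, N m; "position": TCP position; "ee_rot": TCP orientation; "force": force on the tool from outside, world axes, zero at the start; "ft_torque": the same for the moment, N m; "gripper_width": finger opening in m.
Only numpy, scipy, OpenCV 4.12 (cv2) and the standard library are available. Lean on these libraries where they do the work, as an engineer would, in place of code of your own. Each camera call takes 0.05 s, during which the arm holds its last target. There are 200 camera calls.

TASK

Fit the tall slim steel filter cartridge from the stand into the gas coupling. First press the coupling's spring sleeve down by its thumb tab until it stays down by itself; then push the cartridge in, nose first, until the sleeve springs back up and the cartridge's flange sits fully home on the rim, and let go, leaving it upright.

Things in the scene. Friction and masses are not known exactly. Their poses are not given: they have to be found in the camera images.
- sleeve (a joint): Steel spring sleeve, a 62 mm ring round the coupling's fixed tube, with a thumb tab. Value in m: 0 = up (forward), 0.012 = fully down (back). It slides down against about 6 N, snaps over at 0.007 and then stays down by itself: pressing it 10 to 12 mm down is enough. While it is up, two jaws in the bore bar the way; down, they are open. When tripped it springs up and the jaws close round the neck.
- tab (a point): Centre of the top face of the sleeve's thumb tab, a flat grooved 36 x 36 x 8 mm steel square sticking out sideways, its centre 46 mm from the coupling's axis, roughly on the robot's side, 79 mm above the table when up; it moves with the sleeve. Clear above: press it straight down with shut fingers.
- mouth (a point): Centre of the fixed coupling's round mouth at rim height, 75 mm above the table, z up. Funnel 33 mm wide, narrowing to a 23 mm bore; rim 46 across. Sleeve top: 4 mm above the rim when up, 8 below when down. Sleeve down: the nose meets a plate 31 mm below the rim; 5 mm more (about 6 N) trips the sleeve; home is nose 42 mm below, flange on rim. The capped stub 100 mm away, 57 mm tall, is not used.
- cartridge: Tall slim cartridge, 0.14-0.28 kg, upright in one of 3 holes (80 mm apart, 30 mm wide) of a stand 50 mm tall; the others, 42 and 34 mm lower, are a short and a fat one. Origin: centre of the nose's end, its lowest point; z up its axis. Nose 20 mm across, z 0-12 mm; neck 12 across to 42; flange 42 across to 48; round body 28 across to the top, 122. Grip near z 95; lift 60 mm to clear the stand.

How it is judged:
By the outcome, as a careful person would: the job done as asked, in the order asked, and still so for the second after the job is handed in, with the robot touching nothing.
It also fails if it takes over 56 s, if anything falls off the work surface, if the arm or the gripper's body presses on something with over 40 N, if the wrist force passes 120 N, or if a joint passes its speed limit or range.

## Working session

There is one attempt and no reset: what is moved stays moved. The work goes in short steps, each a Python script; the robot and the scene stay as the last script left them, time stands still between calls to the robot, and variables do not carry over. Pictures are saved under pics/ and viewed, on a budget of 10 in all, crops included, one or two more only if the job needs it, and the job is handed in when it is done.

```bash
mkdir -p pics; ls
cat > h.py <<'E'
from station import ctrl, effector, vision, spotter
import numpy as np, cv2
from scipy.spatial.transform import Rotation as R
def pts(c):
    z=c["range_z"]; v,u=np.mgrid[:z.shape[0],:z.shape[1]]
    P=np.stack([(u-c["cx"])/c["fx"]*z,(v-c["cy"])/c["fy"]*z,z],-1)
    if "tool_from_camera" in c: 
        T=c["tool_from_camera"]; P=P@T[:3,:3].T+T[:3,3]; s=c["st"]
        P=P@R.from_euler("xyz",s["ee_rot"],degrees=True).as_matrix().T+np.array(s["position"])
    else: P=P@np.array(c["rotation"]).T+np.array(c["position"])
    P[z==0]=np.nan
    return P
def cap(n):
    s=ctrl.read_state(); c=vision.capture(n); c["st"]=s; return c
def save(c,f): cv2.imwrite("pics/"+f,c["color"][:,:,::-1])
E
python3 - <<'E'
from h import *
s=ctrl.read_state(); print({k:np.round(s[k],3) for k in s})
ims=[]
for n in("scene","side"):
    c=cap(n); P=pts(c); ims.append(c["color"]); np.savez(n+".npz",P=P,color=c["color"]); print(n,np.round(c["position"],3), c["fx"])
    for t in("tab","cartridge","mouth","sleeve"):
        for d in spotter.find_in(n,t)[:3]:
            x,y=map(int,np.round(d["xy"])); print(t,round(d["p"],2),(x,y),np.round(P[y,x],3))
for i,m in enumerate(ims): cv2.imwrite(f"pics/a{i}.png",m[:,:,::-1])
E
```

```text
pics
{'time': np.float64(0.0), 'joint_positions': array([ 85.383,  28.755, -24.454,  88.891,  12.651,  65.219, -12.051]), 'dq': array([ 0.059,  0.071,  0.006,  0.005, -0.023,  0.113, -0.016]), 'effort': array([-0.0000e+00, -5.6951e+01, -5.8160e+00, -2.8093e+01,  1.1000e-02,
        1.2000e-02,  0.0000e+00]), 'position': array([ 0.219, -0.611,  0.23 ]), 'ee_rot': array([-1.79889e+02, -4.00000e-03,  1.97000e+01]), 'force': array([-0.164, -0.59 ,  0.047]), 'ft_torque': array([-0.008,  0.028, -0.054]), 'gripper_width': np.float64(0.085)}Traceback (most recent call last):
  File "<stdin>", line 5, in <module>
  File "h.py", line 10, in pts
    else: P=P@np.array(c["rotation"]).T+np.array(c["position"])
            ~~~~~~~~~~~~~~~~~~~~~~~~~~~^~~~~~~~~~~~~~~~~~~~~~~~
ValueError: operands could not be broadcast together with shapes (400,640) (3,)
```

```bash
sed -i 's/else: P=P@np.array(c\["rotation"\]).T/else: P=P@R.from_euler("xyz",c["rotation"],degrees=True).as_matrix().T/' h.py
python3 - <<'E'
from h import *
for i,n in enumerate(("scene","side")):
    c=cap(n); P=pts(c); np.savez(n+".npz",P=P,color=c["color"]); print(n,np.round(c["position"],3),c["rotation"], c["fx"])
    save(c,f"a{i}.png")
    for t in("tab","cartridge","mouth","sleeve"):
        for d in spotter.find_in(n,t)[:3]:
            x,y=map(int,np.round(d["xy"])); print(t,round(d["p"],2),(x,y),np.round(P[y,x],3))
E
```

```text
scene [ 1.035 -0.187  0.649] [-135.92591911    0.56619383   66.66055966] 417.14227909580814
tab 0.77 (224, 225) [ 0.527 -0.157  0.076]
cartridge 0.77 (444, 158) [0.547 0.294 0.09 ]
mouth 0.96 (240, 280) [ 0.635 -0.162  0.055]
sleeve 0.76 (225, 230) [ 0.538 -0.158  0.074]
side [0.329 0.601 0.685] [-133.72817025   -0.38529761 -159.92985006] 415.3694695055508
tab 0.8 (340, 159) [ 0.533 -0.132  0.078]
cartridge 0.65 (263, 318) [0.52  0.31  0.094]
mouth 0.63 (329, 169) [ 0.56  -0.133  0.039]
sleeve 0.74 (343, 159) [ 0.527 -0.137  0.076]
```

View pics/a0.png

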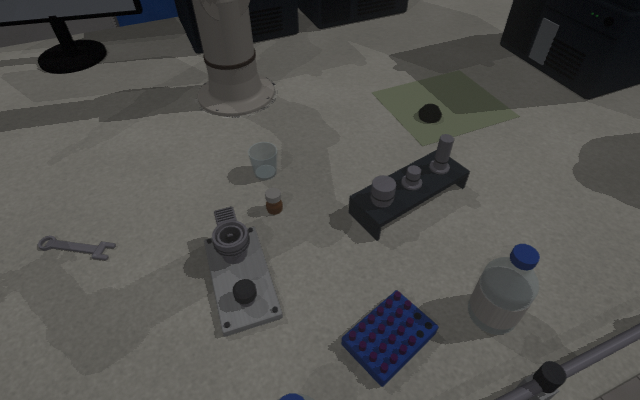

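View pics/a1.png

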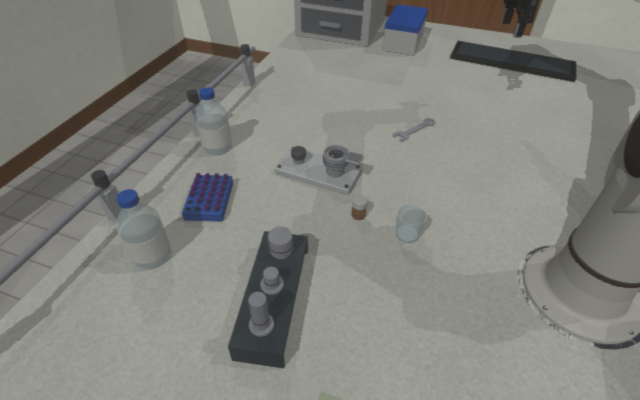

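Run:
```python
import numpy as np
from scipy.optimize import least_squares
for n in("scene","side"):
    P=np.load(n+".npz")["P"].reshape(-1,3); P=P[~np.isnan(P).any(1)]
    c=P[np.hypot(P[:,0]-.535,P[:,1]-.305)<.05]
    b=c[(c[:,2]>.07)&(c[:,2]<.118)]
    f=least_squares(lambda p:np.hypot(b[:,0]-p[0],b[:,1]-p[1])-.014,[.535,.305],loss="soft_l1",f_scale=.002)
    t=c[c[:,2]>.122]
    print(n,"cart axis",f.x.round(4),len(b),np.abs(f.fun).mean(),"top",np.median(t,0).round(4),len(t))
    s=P[(np.hypot(P[:,0]-.575,P[:,1]+.14)<.1)&(P[:,2]>.068)&(P[:,2]<.09)]
    print(len(s),s.min(0),s.max(0),np.median(s,0), np.histogram(s[:,2],bins=11,range=(.068,.09))[0])
    k=s[s[:,2]>.074]
    for x in np.arange(.49,.64,.01):
        q=k[abs(k[:,0]-x)<.005]
        if len(q): print(round(x,3),len(q),q[:,1].min().round(3),q[:,1].max().round(3))
```

```text
scene cart axis [0.533 0.301] 262 0.0007852186991970156 top [0.5369 0.2976 0.1297] 138
1067 [ 0.48762762 -0.18432984  0.06800585] [ 0.58504905 -0.12289289  0.0832698 ] [ 0.54030181 -0.15274277  0.0773062 ] [ 65  72 104 210 128 297 179  12   0   0   0]
0.49 40 -0.168 -0.132
0.5 82 -0.168 -0.132
0.51 86 -0.168 -0.133
0.52 87 -0.169 -0.134
0.53 109 -0.176 -0.131
0.54 98 -0.182 -0.125
0.55 61 -0.184 -0.123
0.56 70 -0.184 -0.124
0.57 103 -0.181 -0.126
0.58 90 -0.173 -0.134
side cart axis [0.5315 0.3   ] 282 0.0003976448895552991 top [0.5299 0.3022 0.1289] 254
515 [ 0.48585392 -0.18249331  0.06804801] [ 0.5795811  -0.12082351  0.08175182] [ 0.53660444 -0.15053564  0.07636452] [ 29  42  79  91  94 145  35   0   0   0   0]
0.49 44 -0.168 -0.13
0.5 44 -0.168 -0.133
0.51 46 -0.169 -0.131
0.52 39 -0.169 -0.132
0.53 40 -0.179 -0.126
0.54 35 -0.182 -0.122
0.55 31 -0.182 -0.121
0.56 32 -0.181 -0.123
0.57 40 -0.176 -0.127
0.58 14 -0.162 -0.139
```

Run:
```python
from h import *
P=np.load("scene.npz")["P"].reshape(-1,3); P=P[~np.isnan(P).any(1)]
m=P[(np.hypot(P[:,0]-.53,P[:,1]-.30)<.28)&(P[:,2]>.08)&(P[:,2]<.105)&(P[:,1]<.28)&(P[:,1]>0.05)]
print(len(m),np.median(m,0))
effector.gripper_close(30)
print(ctrl.read_state()["time"])
for yaw in (0,90,-90,19.7): print(yaw,[None if (q:=ctrl.ik(p,[180,0,yaw])) is None else np.round(q) for p in([.49,-.15,.2],[.553,-.153,.2],[.532,.3,.2])])
ctrl.reach([.505,-.15,.22],[180,0,0])
c=cap("wrist"); save(c,"w0.png"); np.savez("w0.npz",P=pts(c)); print(ctrl.read_state()["time"])
P=pts(c)
for t in("tab","mouth"):
    for d in spotter.find_in("wrist",t)[:2]:
        x,y=map(int,np.round(d["xy"])); print(t,round(d["p"],2),(x,y),np.round(P[y,x],3))
k=P.reshape(-1,3);k=k[(k[:,2]>.074)&(k[:,2]<.084)&(np.hypot(k[:,0]-.54,k[:,1]+.15)<.08)]
for x in np.arange(.48,.60,.01):
    q=k[abs(k[:,0]-x)<.005]
    if len(q): print(round(x,3),len(q),np.round([q[:,1].min(),q[:,1].max(),np.median(q[:,2])],4))
```

```text
592 [0.5655954  0.14606552 0.09499096]
1.3167
0 [array([ 49.,  20., -42., 110.,  15.,  56., -90.]), array([ 43.,  26., -39., 102.,  18.,  59., -93.]), array([   4.,   33.,  -50.,   96.,   28.,   64., -144.])]
90 [array([ 58.,  23., -54., 110.,  22.,  58.,  -6.]), array([ 54.,  31., -56., 101.,  29.,  63., -11.]), array([ 16.,  47., -75.,  96.,  47.,  75., -68.])]
-90 [array([ -34.,   24.,   60.,  112.,  -25.,   58., -142.]), array([ -25.,   28.,   50.,  104.,  -25.,   60., -145.]), array([ 16.,  47., -75.,  96.,  47.,  75., 112.])]
19.7 [array([ 51.,  20., -44., 110.,  17.,  57., -71.]), array([ 47.,  27., -45., 101.,  22.,  60., -76.]), array([ -13.,   26.,  -24.,   97.,   12.,   60., -112.])]
3.325
tab 0.97 (320, 159) [ 0.526 -0.151  0.072]
mouth 0.95 (328, 93) [ 0.581 -0.158  0.079]
0.49 264 [-0.1662 -0.1308  0.0796]
0.5 453 [-0.167  -0.131   0.0795]
0.51 458 [-0.1678 -0.1321  0.0797]
0.52 483 [-0.1676 -0.1323  0.0794]
0.53 433 [-0.1773 -0.1277  0.0782]
0.54 452 [-0.1813 -0.1229  0.0758]
0.55 353 [-0.1828 -0.1215  0.0761]
0.56 394 [-0.1826 -0.1225  0.0761]
0.57 520 [-0.1798 -0.1252  0.076 ]
0.58 275 [-0.1722 -0.1336  0.0792]
```

View pics/w0.png

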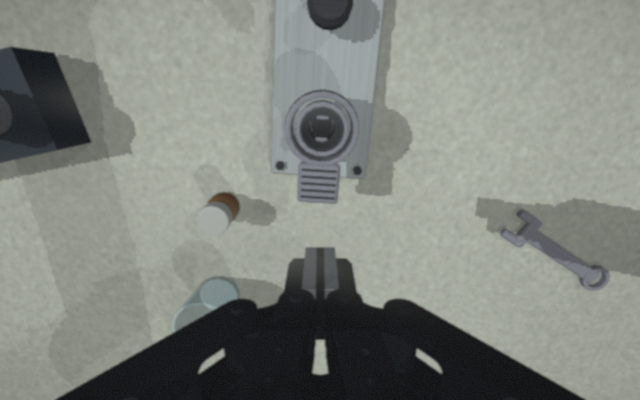

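```bash
cat >> h.py <<'E'
def ring(P,lo,hi,r,g=(.5525,-.152)):
    from scipy.optimize import least_squares
    k=P.reshape(-1,3);k=k[(k[:,2]>lo)&(k[:,2]<hi)&(k[:,0]>.53)&(np.hypot(k[:,0]-g[0],k[:,1]-g[1])<.04)]
    # outermost point per angular sector
    a=np.arctan2(k[:,1]-g[1],k[:,0]-g[0]); d=np.hypot(k[:,0]-g[0],k[:,1]-g[1]); E=[]
    for s in np.linspace(-2.4,2.4,41):
        i=np.where(abs(a-s)<.08)[0]
        if len(i)>3: E.append(k[i[np.argsort(d[i])[-2]]])
    E=np.array(E); f=least_squares(lambda p:np.hypot(E[:,0]-p[0],E[:,1]-p[1])-p[2],[*g,r],loss="soft_l1",f_scale=.001)
    return f.x,len(E),np.abs(f.fun).mean()
def st(): s=ctrl.read_state(); return round(float(s["time"]),2),np.round(s["position"],4),np.round(s["force"],1),round(float(s["gripper_width"]),4)
E
python3 - <<'E'
from h import *
print(ring(np.load("w0.npz")["P"],.074,.084,.031))
ctrl.move_straight([.505,-.149,.095],.2); print(st())
ctrl.move_straight([.505,-.149,.080],.05); print(st())
for z in(.077,.074,.071,.069,.0675):
    ctrl.move_straight([.505,-.149,z],.03); a=st(); print(z,a)
    if a[2][2]>25: break
ctrl.move_straight([.505,-.149,.1],.1)
ctrl.move_straight([.505,-.149,.22],.25)
c=cap("wrist"); P=pts(c); np.savez("w1.npz",P=P); save(c,"w1.png")
k=P.reshape(-1,3); k=k[(abs(k[:,0]-.507)<.012)&(abs(k[:,1]+.149)<.012)]; print("tab z",np.median(k[:,2]))
print(ring(P,.060,.082,.031),ring(P,.0725,.082,.023),st())
E
```

```text
(array([ 0.55197612, -0.15227543,  0.0303736 ]), 41, np.float64(0.00013993172952547566))
(4.2, array([ 0.5059, -0.149 ,  0.0958]), array([ 1.4, -0.7,  0.2]), 0.0)
(4.65, array([ 0.5048, -0.149 ,  0.0799]), array([-0.8,  0.4,  0.2]), 0.0002)
0.077 (4.9, array([ 0.5055, -0.1491,  0.0774]), array([-0. , -0. ,  4.8]), -0.0002)
0.074 (5.15, array([ 0.5051, -0.149 ,  0.074 ]), array([ 0.4, -0.6,  1.6]), 0.0001)
0.071 (5.4, array([ 0.5046, -0.1489,  0.0706]), array([-0. , -0.3,  0.1]), 0.0002)
0.069 (5.65, array([ 0.5048, -0.149 ,  0.0688]), array([-0.3,  0.5,  0.4]), -0.0001)
0.0675 (5.9, array([ 0.5049, -0.149 ,  0.0674]), array([ 1.1, -0.6, -0.8]), -0.0001)
tab z 0.26618926447767727
(array([ 0.55192753, -0.15228784,  0.03040515]), 41, np.float64(0.000181080012713012)) (array([ 0.5518798 , -0.15222664,  0.02237033]), 41, np.float64(0.00015216448834585701)) (7.06, array([ 0.5038, -0.149 ,  0.2187]), array([-1.1, -0.3, -0.8]), 0.0002)
```

Run:
```python
from h import *
from scipy.optimize import least_squares
k=np.load("w1.npz")["P"].reshape(-1,3); k=k[(k[:,2]<.1)&(abs(k[:,0]-.510)<.015)&(abs(k[:,1]+.149)<.012)]; print("tab z",np.median(k[:,2]),len(k))
for y in(102,-78): print(y,[None if (q:=ctrl.ik(p,[180,0,y])) is None else np.round(q) for p in([.544,.23,.25],[.532,.3005,.084],[.532,.3005,.16],[.552,-.152,.2])])
effector.open_jaws()
ctrl.reach([.544,.235,.25],[180,0,102])
c=cap("wrist"); P=pts(c); save(c,"w2.png"); print(st())
k=P.reshape(-1,3); k=k[np.hypot(k[:,0]-.532,k[:,1]-.3005)<.03]
t=k[(k[:,2]>.12)&(k[:,2]<.14)]
if len(t):
    (u,v),r=cv2.minEnclosingCircle((t[:,:2]*1000).astype(np.float32)); print("top",u,v,r,np.median(t[:,2]),len(t))
b=k[(k[:,2]>.065)&(k[:,2]<.122)]
if len(b)>20:
    f=least_squares(lambda p:np.hypot(b[:,0]-p[0],b[:,1]-p[1])-.014,[.532,.3005],loss="soft_l1",f_scale=.001); print("side",f.x,len(b))
```

```text
tab z 0.06763501698329151 886
102 [array([ 20.,  34., -65.,  96.,  32.,  71., -40.]), array([  2.,  42., -48., 100.,  38.,  55., -49.]), array([  7.,  39., -55.,  98.,  35.,  63., -47.]), array([ 57.,  34., -60., 101.,  32.,  64.,  -2.])]
-78 [array([ 24.,  40., -74.,  96.,  40.,  76., 135.]), array([ 15.,  60., -75., 100.,  62.,  72., 116.]), array([ 16.,  51., -75.,  97.,  52.,  73., 121.]), array([  -8.,   22.,   26.,  103.,  -12.,   57., -145.])]
(9.33, array([0.5447, 0.233 , 0.2496]), array([ 0.3, -0. ,  0.3]), 0.0851)
top 532.7514038085938 301.6779479980469 13.821203231811523 0.13035790251997148 1097
```

View pics/w2.png

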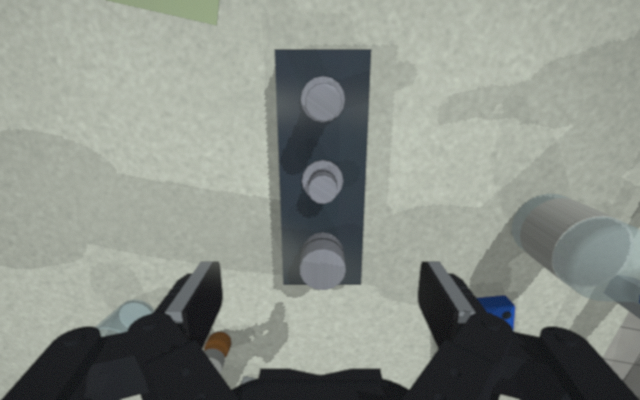

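Run:
```python
from h import *
X=[.5328,.3015]
ctrl.move_straight(X+[.2],.25)
ctrl.move_straight(X+[.084],.12); ctrl.wait(.2); print(st())
effector.gripper_close(60); print(st())
ctrl.move_straight(X+[.115],.08); ctrl.move_straight(X+[.19],.15); ctrl.wait(.2); print(st())
ctrl.reach([.5519,-.1523,.19],[180,0,90]); ctrl.wait(.3); print(st())
c=cap("side"); P=pts(c); save(c,"s1.png"); c2=cap("scene"); P2=pts(c2); save(c2,"s2.png")
np.savez("held.npz",a=P,b=P2)
for Q in(P,P2):
    k=Q.reshape(-1,3); k=k[np.hypot(k[:,0]-.552,k[:,1]+.152)<.028]
    for lo in np.arange(.09,.2,.01):
        b=k[(k[:,2]>lo)&(k[:,2]<lo+.01)]
        if len(b): print(round(lo,3),len(b),b.min(0).round(4),b.max(0).round(4))
```

```text
(11.13, array([0.5333, 0.3017, 0.0848]), array([-0.7,  0.4, -0.3]), 0.086)
(11.7, array([0.5329, 0.3016, 0.0842]), array([1. , 0.2, 2.1]), 0.027)
(13.09, array([0.5322, 0.301 , 0.1887]), array([-0.3,  0.5, -1.6]), 0.0266)
(15.06, array([ 0.5521, -0.1515,  0.1901]), array([-0.3,  0.8, -0.8]), 0.0268)
0.11 11 [ 0.5405 -0.1484  0.115 ] [ 0.5563 -0.1419  0.1191]
0.12 43 [ 0.5408 -0.1596  0.1202] [ 0.5585 -0.1404  0.13  ]
0.13 15 [ 0.5444 -0.1536  0.1307] [ 0.5536 -0.1451  0.1394]
0.14 12 [ 0.5449 -0.1515  0.1402] [ 0.553  -0.1451  0.1459]
0.15 35 [ 0.5299 -0.1591  0.1543] [ 0.5696 -0.1308  0.1599]
0.16 100 [ 0.5307 -0.1671  0.16  ] [ 0.5694 -0.1297  0.1694]
0.17 45 [ 0.5369 -0.1522  0.1702] [ 0.56   -0.1368  0.18  ]
0.18 49 [ 0.5368 -0.1569  0.1804] [ 0.5612 -0.1364  0.1898]
0.19 71 [ 0.5256 -0.1492  0.1901] [ 0.5762 -0.138   0.1997]
0.2 97 [ 0.524  -0.1595  0.2001] [ 0.5762 -0.1375  0.2098]
0.11 17 [ 0.5526 -0.1618  0.1157] [ 0.5631 -0.1427  0.1196]
0.12 82 [ 0.5449 -0.1621  0.12  ] [ 0.5625 -0.1424  0.1296]
0.13 29 [ 0.5544 -0.1578  0.1301] [ 0.5586 -0.147   0.1396]
0.14 3 [ 0.5581 -0.1557  0.1401] [ 0.5586 -0.1522  0.1419]
0.15 35 [ 0.5533 -0.1726  0.1557] [ 0.5726 -0.1314  0.1598]
0.16 235 [ 0.5368 -0.1732  0.1601] [ 0.574  -0.1321  0.1696]
0.17 79 [ 0.554  -0.1659  0.1701] [ 0.5672 -0.1387  0.1799]
0.18 41 [ 0.5536 -0.1661  0.1801] [ 0.567  -0.1384  0.1894]
0.19 45 [ 0.5542 -0.166   0.1903] [ 0.5789 -0.1385  0.1996]
0.2 72 [ 0.5543 -0.1661  0.2002] [ 0.5796 -0.1413  0.2098]
```

View pics/s1.png

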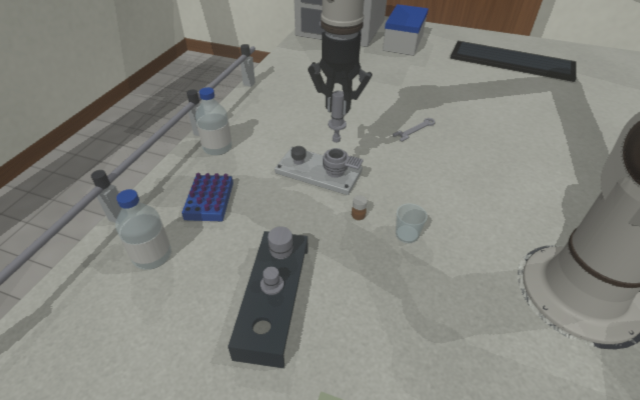

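Run:
```python
from h import *
from scipy.optimize import least_squares
h=np.load("held.npz")
for n,Q in(("side",h["a"]),("scene",h["b"])):
    print(n,"ring before",ring(np.load(n+".npz")["P"],.074,.084,.031,(.551,-.152)))
    k=Q.reshape(-1,3)
    try: print(" rim/sleeve now",ring(Q,.060,.082,.031,(.551,-.152)))
    except Exception as e: print(e)
    k=k[np.hypot(k[:,0]-.552,k[:,1]+.152)<.03]
    for lo,hi,r in((.116,.1265,.010),(.132,.155,.006),(.172,.188,.014)):
        b=k[(k[:,2]>lo)&(k[:,2]<hi)]
        f=least_squares(lambda p:np.hypot(b[:,0]-p[0],b[:,1]-p[1])-r,[.552,-.152],loss="soft_l1",f_scale=.001); print(" ",lo,r,f.x.round(4),len(b),np.abs(f.fun).mean().round(5))
print(st())
```

```text
side ring before (array([ 0.5493907 , -0.15241564,  0.02904246]), 33, np.float64(0.0009835456345564577))
 rim/sleeve now (array([ 0.55024576, -0.14752482,  0.025007  ]), 37, np.float64(0.0017770657978394297))
  0.116 0.01 [ 0.5506 -0.1534] 39 0.00153
  0.132 0.006 [ 0.551  -0.1522] 26 0.00165
  0.172 0.014 [ 0.5505 -0.1529] 75 0.00081
scene ring before (array([ 0.55337386, -0.15397022,  0.0296696 ]), 41, np.float64(0.00037419210282594424))
 rim/sleeve now (array([ 0.55382936, -0.15358216,  0.02948728]), 41, np.float64(0.0006518926976100039))
  0.116 0.01 [ 0.5518 -0.1523] 70 0.00091
  0.132 0.006 [ 0.5522 -0.1523] 26 0.00028
  0.172 0.014 [ 0.552  -0.1523] 99 0.00042
(15.16, array([ 0.552 , -0.1518,  0.19  ]), array([ 0.4, -0.7, -0.6]), 0.0265)
```

Run:
```python
from h import *
x,y=.552,-.153
ctrl.move_straight([x,y,.156],.12); ctrl.wait(.2); print(st())
f0=ctrl.read_state()["force"]
for z in(.150,.146,.142,.139,.136,.133,.130,.127,.124,.121):
    ctrl.move_straight([x,y,z],.03); a=st(); print(z,a)
    if np.abs(np.array(a[2])-f0).max()>8: break
print(np.round(ctrl.read_state()["ft_torque"],2))
```

```text
(15.79, array([ 0.5526, -0.1529,  0.1568]), array([ 0.6,  0.7, -1.6]), 0.0269)
0.15 (16.14, array([ 0.5518, -0.153 ,  0.1498]), array([-0.8,  0. , -0. ]), 0.0269)
0.146 (16.43, array([ 0.5518, -0.153 ,  0.1457]), array([-0.6, -1. , -1.5]), 0.027)
0.142 (16.71, array([ 0.5518, -0.153 ,  0.1417]), array([-0.7,  0.2, -1.6]), 0.0268)
0.139 (16.96, array([ 0.5518, -0.153 ,  0.1388]), array([ 0.2,  0.8, -1.4]), 0.0263)
0.136 (17.21, array([ 0.5518, -0.153 ,  0.1358]), array([ 0.6, -0.2, -1.1]), 0.0266)
0.133 (17.46, array([ 0.5518, -0.153 ,  0.1328]), array([-0.2,  1.5, -1.2]), 0.0266)
0.13 (17.71, array([ 0.5518, -0.153 ,  0.1298]), array([ 1. ,  0.5, -1.7]), 0.0268)
0.127 (17.96, array([ 0.5518, -0.153 ,  0.1268]), array([-0.1, -0.2, -3.4]), 0.0267)
0.124 (18.21, array([ 0.5518, -0.153 ,  0.1238]), array([-0.5, -0.5, -1.6]), 0.0269)
0.121 (18.46, array([ 0.5518, -0.153 ,  0.1208]), array([ 0.6, -0.1, -2. ]), 0.0268)
[ 0.04 -0.01  0.04]
```

Run:
```python
from h import *
x,y=.552,-.153
for z in(.119,.117,.115,.113,.111,.1095,.1085,.1075,.1065):
    ctrl.move_straight([x,y,z],.03); a=st(); print(z,a)
    if a[2][2]>22: break
c=cap("scene"); save(c,"e1.png"); P=pts(c).reshape(-1,3)
k=P[(abs(P[:,0]-.507)<.013)&(abs(P[:,1]+.15)<.013)&(P[:,2]<.1)]; print("tab z",np.median(k[:,2]),len(k))
```

```text
0.119 (18.71, array([ 0.5523, -0.153 ,  0.1195]), array([-1.2,  0.1,  3.7]), 0.0268)
0.117 (18.96, array([ 0.5522, -0.153 ,  0.1171]), array([-0. , -0. ,  0.5]), 0.0267)
0.115 (19.21, array([ 0.5515, -0.153 ,  0.1144]), array([-0.2,  0.5, -1.6]), 0.0265)
0.113 (19.46, array([ 0.5517, -0.153 ,  0.1127]), array([-0.2, -0.1, -2.8]), 0.0264)
0.111 (19.71, array([ 0.5519, -0.153 ,  0.1108]), array([ 0.7,  0.3, -1.9]), 0.0269)
0.1095 (19.96, array([ 0.5519, -0.153 ,  0.1094]), array([-0.9, -0.7, -2.5]), 0.0269)
0.1085 (20.21, array([ 0.5521, -0.153 ,  0.1092]), array([-2.6,  0.2,  5.6]), 0.0266)
0.1075 (20.46, array([ 0.5522, -0.153 ,  0.1091]), array([-5.9, -0.5, 13.2]), 0.0267)
0.1065 (20.71, array([ 0.5522, -0.153 ,  0.1091]), array([-7.9, -0.1, 22.2]), 0.0264)
tab z nan 0
  return _methods._mean(a, axis=axis, dtype=dtype,
  ret = ret.dtype.type(ret / rcount)
```

Run:
```python
from h import *
x,y=.552,-.153
ctrl.move_straight([x,y,.109],.03); print(st())
effector.open_jaws(); ctrl.wait(.2); print(st())
ctrl.move_straight([x,y,.23],.15)
ctrl.move_straight([x,y-.16,.25],.2)
ims=[]
for n in("scene","side"):
    c=cap(n); Q=pts(c); P=Q.reshape(-1,3); ims.append(cv2.resize(c["color"][90:290,190:390] if n=="scene" else c["color"][60:260,240:440],(400,400)))
    g=np.hypot(P[:,0]-.552,P[:,1]+.152)
    k=P[(abs(P[:,0]-.507)<.013)&(abs(P[:,1]+.15)<.013)&(P[:,2]<.1)]; t=P[(g<.025)&(P[:,2]>.1)]
    top=t[t[:,2]>.15]
    fl=P[(g<.023)&(g>.016)&(P[:,2]>.06)&(P[:,2]<.1)]
    print(n,"tab z",np.median(k[:,2]),len(k),"top",np.percentile(t[:,2],95),np.median(top,0),"flange z",np.percentile(fl[:,2],[50,90]),len(fl))
    for lo in(.09,.11,.13): 
        b=t[(t[:,2]>lo)&(t[:,2]<lo+.02)]; print(lo,b.min(0).round(4),b.max(0).round(4)) if len(b) else 0
cv2.imwrite("pics/f.png",np.hstack(ims)[:,:,::-1]); print(st())
```

```text
(21.01, array([ 0.5524, -0.1531,  0.1092]), array([-1.3,  1. ,  4. ]), 0.0265)
(21.82, array([ 0.552, -0.153,  0.109]), array([0.1, 0.6, 0.3]), 0.0852)
scene tab z nan 0 top 0.15637784809941582 [ 0.55590181 -0.15379549  0.15536064] flange z [0.08086581 0.08290533] 190
0.09 [ 0.5542 -0.1672  0.1003] [ 0.5675 -0.1401  0.11  ]
0.11 [ 0.554  -0.1675  0.1102] [ 0.5676 -0.14    0.1298]
0.13 [ 0.5544 -0.1676  0.1301] [ 0.5675 -0.1399  0.1497]
side tab z 0.019087273893418133 169 top 0.15523236059727774 [ 0.54993362 -0.15090218  0.15403833] flange z [0.07916212 0.08193321] 82
0.09 [ 0.536  -0.1579  0.1001] [ 0.5614 -0.1375  0.1099]
0.11 [ 0.5363 -0.155   0.1109] [ 0.5627 -0.1385  0.13  ]
0.13 [ 0.5369 -0.1579  0.1301] [ 0.564  -0.1379  0.1499]
(23.83, array([ 0.5523, -0.3107,  0.25  ]), array([-0.9, -0.1,  0.2]), 0.0852)
  return _methods._mean(a, axis=axis, dtype=dtype,
  ret = ret.dtype.type(ret / rcount)
```

View pics/f.png

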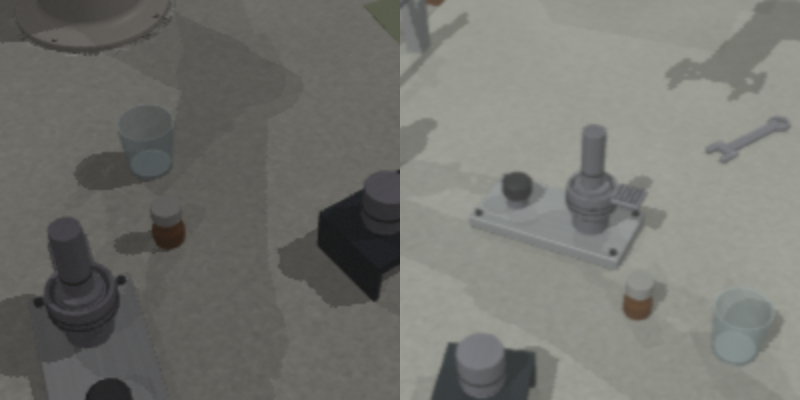

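Run:
```python
from h import *
c=cap("side"); Q=pts(c)
print(Q[152:164:3,346:364:3].round(3))
for d in spotter.find_in("side","tab")[:2]: print(d)
ctrl.reach([.505,-.23,.25],[180,0,90])
c=cap("wrist"); P=pts(c); k=P.reshape(-1,3); save(c,"w5.png")
k=k[(k[:,2]>.06)&(k[:,2]<.1)&(np.hypot(k[:,0]-.54,k[:,1]+.15)<.08)]
for x in np.arange(.48,.60,.01):
    q=k[abs(k[:,0]-x)<.005]
    if len(q): print(round(x,3),len(q),np.round([q[:,1].min(),q[:,1].max(),np.median(q[:,2])],4))
print(st())
```

```text
[[[ 0.53  -0.171  0.071]
  [ 0.546 -0.263 -0.   ]
  [ 0.514 -0.165  0.08 ]
  [ 0.531 -0.268  0.   ]
  [ 0.523 -0.272 -0.   ]
  [ 0.516 -0.276 -0.001]]

 [[ 0.53  -0.172  0.061]
  [ 0.517 -0.152  0.08 ]
  [ 0.511 -0.154  0.08 ]
  [ 0.505 -0.158  0.078]
  [ 0.497 -0.158  0.081]
  [ 0.491 -0.163  0.079]]

 [[ 0.521 -0.141  0.078]
  [ 0.514 -0.142  0.079]
  [ 0.508 -0.143  0.08 ]
  [ 0.501 -0.145  0.08 ]
  [ 0.495 -0.149  0.079]
  [ 0.488 -0.152  0.079]]

 [[ 0.519 -0.133  0.075]
  [ 0.512 -0.135  0.076]
  [ 0.505 -0.134  0.078]
  [ 0.498 -0.136  0.079]
  [ 0.492 -0.141  0.077]
  [ 0.486 -0.146  0.074]]]
{'xy': [340.5, 160.7], 'p': 0.86}
0.49 332 [-0.1666 -0.1312  0.0794]
0.5 510 [-0.1665 -0.1311  0.0796]
0.51 470 [-0.1674 -0.1319  0.0797]
0.52 470 [-0.1688 -0.1327  0.0794]
0.53 525 [-0.1788 -0.1262  0.0787]
0.54 605 [-0.1834 -0.1213  0.0807]
0.55 400 [-0.1844 -0.1213  0.08  ]
0.56 291 [-0.1822 -0.1223  0.0791]
0.57 186 [-0.1795 -0.1263  0.079 ]
0.58 18 [-0.1714 -0.1335  0.0789]
(24.45, array([ 0.5051, -0.2302,  0.2504]), array([ 0.1, -0. , -0.7]), 0.0854)
```

View pics/w5.png

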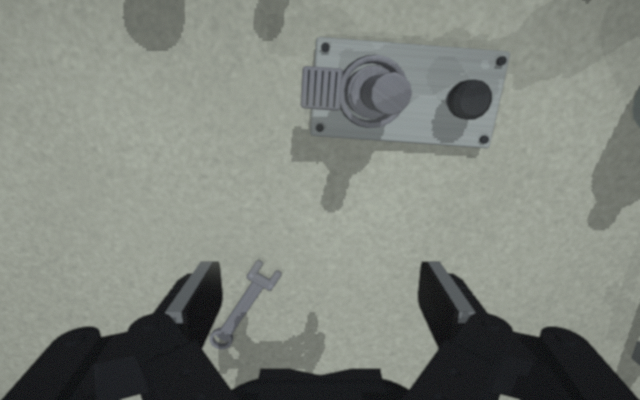

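The wrist picture shows the cartridge standing in the coupling at (380,93). The tab at (321,88) reads 79.5 mm, so the sleeve is up. The earlier 19 mm tab reading came from a window that also caught the ground behind the tab.

```bash
python3 -c "
from h import *
ctrl.hand_in(); print(st())"
```

```text
the job is handed in; nothing more can be done
the job is handed in; nothing more can be done
```

The cartridge is in the coupling and locked, and I handed the job in at about 24.5 s on the robot clock; no verdict is reported.

- **Sleeve down:** I pressed the thumb tab down with shut fingers. With the fingers clear, it stayed down at 67.6 mm.
- **Insertion:** I lifted the tall cartridge from the stand and pushed it in nose first. The plate was met and the sleeve trip passed with only a few newtons. I stopped at the hard stop on the rim, at 22 N, then unloaded, opened the fingers and backed away.
- **Last checks:**
  - The tab is back up at 79.5 mm.
  - The flange top is at about 81 mm and the cartridge top at about 155 mm; both match fully home.
  - The cartridge stands upright, and the robot is touching nothing.
- **Disagreements:**
  - One check read the tab at 19 mm in the side view, and the scene view gave no reading because the tab was hidden. The pixel depths in the side view and the wrist camera both put it at about 79 mm, so I took the 19 mm as a bad measuring window.
  - The cameras differed by 1–2 mm on the coupling's position, and I aimed between them. The nose went in without noticeable side force.

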